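# Put the water filter back into service

## Task

The counter-top water filter has been flushed: first turn its black diverter lever until it points at the blue dot, then snap the blue cap down onto the steel flush stud. Push until it clicks, then keep pushing so that the black sprung seal under it is squeezed right down, and finish like that, the gripper still on the cap and holding it pressed. Leave the lever at the blue dot, and do not shove or knock over the mug, the jar or the shaker.

Things in the scene. Friction and masses are not known exactly. Their poses are not given: they have to be found in the camera images.
- filter: Water filter, fixed: white housing 50 mm tall (x -100 to +60 mm, y -135 to +135 in its frame), behind it a white cartridge of 80 mm diameter lying along y (x 60 to 140, top 82 mm above the counter). Origin on the counter; x points to the cartridge, away from the robot, z up; turned by up to 0.3 rad.
- stud_seat (a point): Foot of the upright steel flush stud, on the housing's top, 50 mm above the counter, 85 mm from the filter's origin along its -y. The stud is 17 mm in diameter, 30 mm tall, its top tapered; four sprung steel balls stand out of it 16 mm above the foot, to 24 mm across, and give way inwards. The black seal disc surrounds its foot.
- seal (a joint): The black sprung seal disc (36 mm in diameter) around the stud's foot: how far it is squeezed down, 0 (free, its top 7.2 mm above stud_seat) to 0.004 m (right down). It takes 2.5 N to start it and about 12.5 N to reach the bottom, where it is solid.
- diverter (a joint): Angle of the black diverter lever about an upright axis through lever_pivot: 0 when it points to the filter's -x (about towards the robot), growing clockwise seen from above (towards the filter's +y), stop at 1.6 rad. It points at the blue dot at 1.1 rad. It stays where it is left; about 2 N at the post moves it.
- lever_pivot (a point): On the lever's axis, 58 mm above the counter, on the filter's top.
- lever_post (a point): Top centre of the lever's upright round post (16 mm in diameter, 65 mm from the axis), 111 mm above the counter. The post is free for 43 mm below its top; under that is the flat lever arm, 14 mm wide.
- blue_dot (a point): Blue dot (16 mm across) on the housing's top, 90 mm from the lever's axis, where the lever has to point. A red dot marks the flush position.
- cap: The blue snap cap, 30 g, loose, standing mouth down. Origin: centre of its underside. Round skirt 36 mm in diameter with a flat shoulder 34 mm above the origin; above that a round finger grip 22 mm in diameter, 22 mm tall. Its mouth, 20.5 mm wide inside a rounded lip, goes over the stud.
- cap_grip (a point): Top centre of the cap's finger grip, 56 mm above its underside. Pushing it on: with the underside about 18 mm above stud_seat the lip meets the balls; 6 to 15 N push it past; at about 13 mm the force drops (the click); at 7 mm the cap lands on the seal; right down it is at 3 mm.
- mug: White mug, 72 mm across, 85 mm tall, handle on one side; origin under its centre. Bystander.
- jar: Amber spice jar with a black lid, 56 mm across, 80 mm tall; origin under its centre. Bystander.
- shaker: Grey shaker bottle with a white cap, 68 mm across, 110 mm tall; origin under its centre. Bystander.
There are look-alikes about, which are no part of the job. Of the things shaped like the cap, the blue one is meant.

How it is judged:
By the outcome, as a careful person would: the job done as asked, in the order asked, and still so for the second after the job is handed in, while the arm keeps its last pose, push and grip.
It also fails if it takes over 72 s, if anything falls off the work surface, if the arm or the gripper's body presses on something with over 40 N, if the wrist force passes 120 N, or if a joint passes its speed limit or range.

## Robot

A 7-joint arm with a two-finger parallel gripper is mounted at the origin on the work surface. World frame = base frame: x ahead of the robot, y to its left, z up, the work surface at z = 0. Lengths are in m, angles in rad, forces in N, time in s.
With the tool pointing down it reaches from about 0.4 to 0.85 m from the base axis. Payload 10.4 kg.
Tool frame: the origin (TCP) lies at the centre of the arm's flange, where the gripper is bolted on; the fingertips stand 182 mm ahead of it and the grasp point (between the pads) lies 164 mm ahead of it; z points along the fingers, y is the line along which they close (so a half turn about z gives the same grasp; the last joint's range is limited). The gripper opens to 87 mm and grips with 3 to 60 N. Pads are 19 mm wide; open, the fingers measure 117 mm over their backs; the gripper's body (75 mm by 190 mm) begins 51 mm behind the grasp point.
Start: joints at [1.226, 0.332, -0.065, 1.46, 0.022, 1.35, -0.088], TCP at [0.198, -0.593, 0.405] pointing down, gripper open.
Joint ranges: [-2.6, 2.6], [-0.5, 2.12], [-1.47, 1.34], [0.16, 2.42], [-1.27, 4.41], [0.06, 2.06], [-2.6, 2.6]. Speed limits (rad/s): [2.22, 2.22, 2.79, 2.79, 3.14, 3.14, 3.14].

## Interface

Orientations are given as a unit quaternion [w, x, y, z].
In Python, from plant import robot gives the robot as it stands. Calls block until the motion is done:
- robot.reach(position, orientation): joint-space move of the TCP to a pose.
- robot.movel(position, rot=None, rate=0.15): straight line of the TCP; rot=None keeps the orientation; rate is the mean speed in m/s.
- robot.move_joints(angles): joint-space move.
- robot.move_gripper(opening): finger opening in m; the grip force is fixed at half the most; returns when the fingers have stopped.
- robot.hold(seconds).
- robot.ik(position, orientation): joint angles nearest the present ones, or None.
- robot.get_state(): the state.
- robot.capture(name): name is "scene" or "top"; returns (picture, depth): 420x560x3 uint8, blue, green, red; 420x560 float32, m along the optical axis (not along the pixel's ray), 0 where there is no reading.
- robot.camera_info(name): a dict with "intrinsics" (3x3 intrinsics, pixels), "eye" and "rotation" of the camera in the world. Camera axes: x right, y down, z forward; pixel columns grow to the right and rows downward; lengths in m; the calibration is good to about 2 mm. A picture is of the moment at which its call begins. camera_info takes no time and is no camera call.
A pose or a line that the arm cannot do raises robot.Unreachable and nothing moves.
- robot.close_job(): hands the job in; it is judged then, once.
The state is a dict: "t": time; "joint_pos": joint angles; "joint_velocities": joint speeds; "joint_efforts": joint torques, N m; "eef_pos": TCP position; "tcp_rot": TCP orientation; "force": force on the tool from outside, world axes, zero at the start; "ft_torque": the same for the moment, N m; "width": finger opening in m; "gripper_force": force on a finger pad.
Only numpy, scipy, OpenCV 4.12 (cv2) and the standard library are available. Lean on these libraries where they do the work, as an engineer would, in place of code of your own. Each camera call takes 0.05 s, during which the arm holds its last target. There are 200 camera calls.

## Working session

There is one attempt and no reset: what is moved stays moved. The work goes in short steps, each a Python script; the robot and the scene stay as the last script left them, time stands still between calls to the robot, and variables do not carry over. Pictures are saved under pics/ and viewed, at most 10 in all, crops included, and the job is handed in when it is done.

```bash
ls; mkdir -p pics
python3 - <<'E'
from plant import robot
import cv2,numpy as np
for n in("scene","top"):
    p,d=robot.capture(n); cv2.imwrite(f"pics/{n}0.png",p); np.save(f"pics/{n}0.npy",d)
    c=robot.camera_info(n); print(n,c)
s=robot.get_state(); print(s)
E
```

```text
pics
scene {'intrinsics': array([[452.78352075,   0.        , 283.06094659],
       [  0.        , 452.78352075, 208.36726463],
       [  0.        ,   0.        ,   1.        ]]), 'eye': array([ 0.90449472, -0.59174535,  0.97248981]), 'rotation': array([-0.31253646,  0.90261137,  0.27911837, -0.09852213])}
top {'intrinsics': array([[463.6307164 ,   0.        , 283.88123315],
       [  0.        , 463.6307164 , 209.72480021],
       [  0.        ,   0.        ,   1.        ]]), 'eye': array([ 0.3504421 , -0.03283584,  0.97619807]), 'rotation': array([ 0.07147231, -0.69458008,  0.71241728, -0.07008452])}
{'t': 0.1, 'joint_pos': array([ 1.22639918,  0.33281347, -0.06473557,  1.46086505,  0.02160294,
        1.34991238, -0.08853233]), 'joint_velocities': array([-0.00025222, -0.00124339, -0.00084662, -0.00035332, -0.00235119,
        0.00085229,  0.00115331]), 'joint_efforts': array([ 4.47400098e-04, -6.24548006e+01,  2.43341178e-02, -3.90720391e+01,
       -6.13714010e-02,  3.66266607e-02,  5.23460784e-06]), 'eef_pos': array([ 0.19765643, -0.59279673,  0.40402676]), 'tcp_rot': array([-6.38237969e-04,  9.87081808e-01,  1.60215732e-01, -1.29405774e-04]), 'force': array([ 1.00612258,  0.86278348, -0.55200066]), 'ft_torque': array([-0.0234697 , -0.02816282, -0.03072049]), 'gripper_force': 0.0, 'width': 0.08700550776133494}
```

View pics/scene0.png

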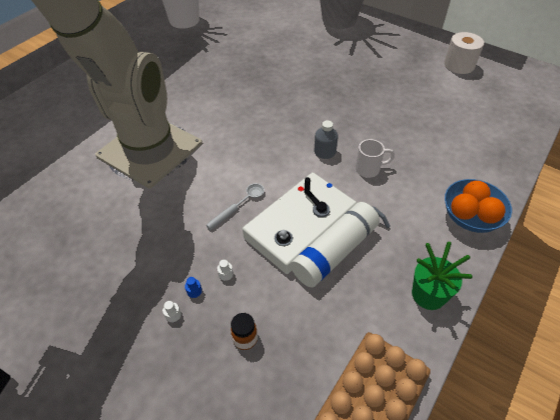

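View pics/top0.png

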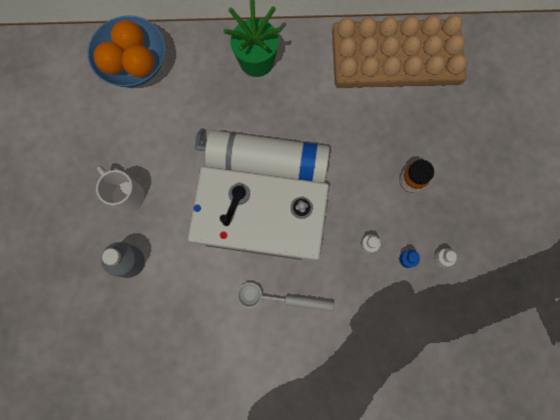

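```bash
cat > h.py <<'E'
import numpy as np,cv2
from scipy.spatial.transform import Rotation as R
from plant import robot
def cam(n):
    c=robot.camera_info(n); q=c["rotation"]
    return c["intrinsics"],np.array(c["eye"]),R.from_quat([q[1],q[2],q[3],q[0]]).as_matrix()
def ray(n,uv):
    K,e,M=cam(n); d=M@np.linalg.solve(K,[uv[0],uv[1],1.]); return e,d
def onz(n,uv,z):
    e,d=ray(n,uv); return e+d*(z-e[2])/d[2]
def two(uv1,uv2):
    e1,d1=ray("top",uv1); e2,d2=ray("scene",uv2)
    t=np.linalg.lstsq(np.c_[d1,-d2],e2-e1,rcond=None)[0]
    a,b=e1+t[0]*d1,e2+t[1]*d2; return (a+b)/2,np.linalg.norm(a-b)
def cloud(n,d):
    K,e,M=cam(n); v,u=np.mgrid[:d.shape[0],:d.shape[1]]
    P=np.stack([(u-K[0,2])/K[0,0]*d,(v-K[1,2])/K[1,1]*d,d],-1)
    return P@M.T+e
def blobs(m,mina=12):
    n,_,s,c=cv2.connectedComponentsWithStats(m.astype(np.uint8))
    return [(s[i,4],c[i].round(2),s[i,:4]) for i in range(1,n) if s[i,4]>=mina]
E
python3 - <<'E'
from h import *
np.set_printoptions(precision=4,suppress=True)
for n in("top","scene"):
    p=cv2.imread(f"pics/{n}0.png"); d=np.load(f"pics/{n}0.npy"); W=cloud(n,d)
    h=cv2.cvtColor(p,cv2.COLOR_BGR2HSV); H,S,V=[h[...,i] for i in range(3)]
    print(n)
    print("blue",[(b,W[int(b[1][1]),int(b[1][0])]) for b in blobs((H>110)&(H<130)&(S>150)&(V>60))])
    print("red",[(b,W[int(b[1][1]),int(b[1][0])]) for b in blobs(((H<4)|(H>176))&(S>150)&(V>80))])
    top=(abs(W[...,2]-.05)<.006)&(S<60)&(V>90)
    k=cv2.morphologyEx(top.astype(np.uint8),cv2.MORPH_OPEN,np.ones((5,5)))
    for a in sorted(blobs(k,300),key=lambda a:-a[0])[:2]: print("housing",a)
    hi=(W[...,2]>.095)&(W[...,2]<.13)&(V<70); print("post",[(b,W[int(b[1][1]),int(b[1][0])]) for b in blobs(hi,8)])
    if n=="top":
        c=cv2.resize(p[150:280,185:345],None,fx=5,fy=5,interpolation=cv2.INTER_CUBIC); cv2.imwrite("pics/c_filter.png",c[:600])
        c=cv2.resize(p[220:285,350:470],None,fx=6,fy=6,interpolation=cv2.INTER_CUBIC); 
    else: c2=cv2.resize(p[250:330,150:250],(720,int(720*.8)),interpolation=cv2.INTER_CUBIC)[:, :]
c2=cv2.resize(p[250:325,150:250],None,fx=3,fy=3); c=cv2.resize(c,(720,390))[:370]
o=np.zeros((600,720,3),np.uint8); o[:370]=c; o[372:372+225,:300]=c2; cv2.imwrite("pics/c_caps.png",o)
E
```

```text
top
blue []
red [((np.int32(36), array([223.08, 234.97]), array([220, 232,   7,   7], dtype=int32)), array([0.4916, 0.0904, 0.0521]))]
housing (np.int32(9087), array([259.02, 212.41]), array([188, 166, 140,  93], dtype=int32))
post [((np.int32(17), array([247.35,  28.35]), array([243,  22,   9,  13], dtype=int32)), array([0.9122, 0.0334, 0.1107])), ((np.int32(21), array([261.95,  30.29]), array([259,  23,   7,  13], dtype=int32)), array([0.9093, 0.0047, 0.1068])), ((np.int32(11), array([255.09,  28.82]), array([255,  24,   2,  10], dtype=int32)), array([0.9147, 0.0171, 0.1061])), ((np.int32(155), array([250.12,  38.59]), array([233,  33,  39,  13], dtype=int32)), array([0.8981, 0.0285, 0.0964])), ((np.int32(53), array([223.55, 218.49]), array([220, 215,   8,   8], dtype=int32)), array([0.5132, 0.0826, 0.1112]))]
scene
blue [((np.int32(12), array([196.17, 295.5 ]), array([192, 293,   9,   5], dtype=int32)), array([ 0.4518, -0.2983,  0.0135]))]
red [((np.int32(20), array([300.5, 188.5]), array([298, 187,   6,   4], dtype=int32)), array([0.4883, 0.0904, 0.0489]))]
housing (np.int32(4325
[... 202 characters left out ...]
t32(34), array([307.15, 181.44]), array([305, 178,   5,   8], dtype=int32)), array([0.5174, 0.0756, 0.1094])), ((np.int32(99), array([432.48, 266.91]), array([425, 253,  13,  22], dtype=int32)), array([0.8791, 0.0364, 0.0854])), ((np.int32(21), array([442.76, 265.67]), array([440, 258,   6,  14], dtype=int32)), array([0.897 , 0.0336, 0.1102])), ((np.int32(25), array([450.88, 268.6 ]), array([444, 264,  15,  10], dtype=int32)), array([0.9144, 0.0348, 0.1123])), ((np.int32(28), array([439.82, 279.14]), array([435, 276,  13,   8], dtype=int32)), array([0.9052, 0.0076, 0.0944])), ((np.int32(31), array([452.61, 276.74]), array([445, 276,  17,   3], dtype=int32)), array([0.9254, 0.0151, 0.1166]))]
```

View pics/c_filter.png

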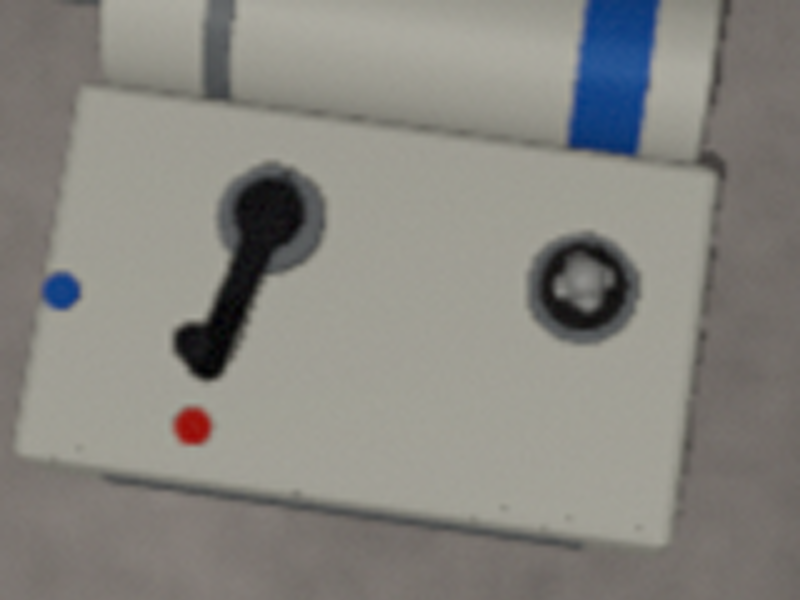

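View pics/c_caps.png

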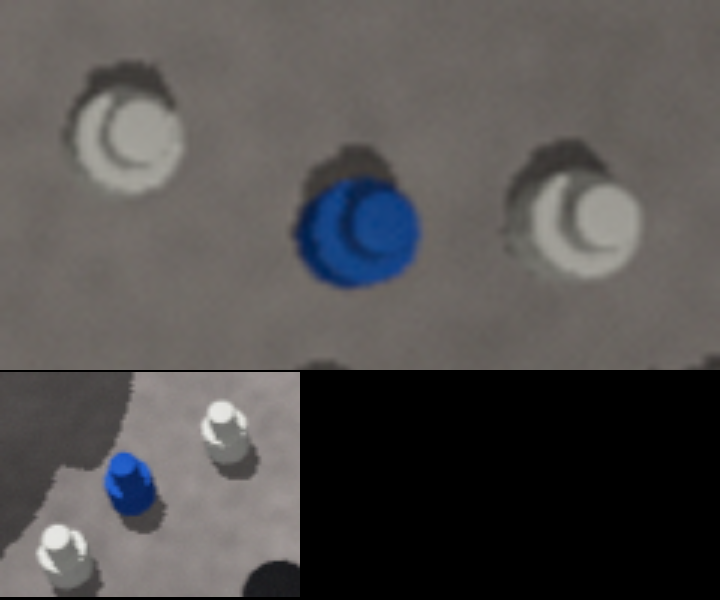

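```bash
cat > m.py <<'E'
from h import *
np.set_printoptions(precision=4,suppress=True)
def near(W,c,r): return np.hypot(W[...,0]-c[0],W[...,1]-c[1])<r
def measure(pics):
    for n,(p,d) in pics.items():
        W=cloud(n,d); h=cv2.cvtColor(p,cv2.COLOR_BGR2HSV); H,S,V=[h[...,i].astype(int) for i in range(3)]
        print(n); 
        bl=(H>100)&(H<130)&(S>120)
        for a,c,_ in blobs(bl,8): print(" blue",a,c,"z.05",onz(n,c,.05)[:2],"depth",W[int(c[1]),int(c[0])])
        m=bl&(W[...,2]>.048)&near(W,(.455,-.297),.05)
        if m.any(): print(" captop",m.sum(),np.mean(np.argwhere(m)[:,::-1],0),onz(n,np.mean(np.argwhere(m)[:,::-1],0),.056),np.median(W[m],0))
        m=bl&near(W,(.455,-.297),.05); print(" capall",W[m].min(0),W[m].max(0)) if m.any() else 0
        post=(V<70)&(W[...,2]>.1)&near(W,(.55,.06),.09)
        c=np.mean(np.argwhere(post)[:,::-1],0); print(" post",post.sum(),c,onz(n,c,.111),W[post].mean(0))
        hub=(V<60)&(W[...,2]>.052)&(W[...,2]<.08)&near(W,(.56,.055),.1)
        top=(abs(W[...,2]-.05)<.005)&near(W,(.52,.015),.2)
        P=W[top][:,:2]; r=cv2.minAreaRect(P.astype(np.float32)); print(" rect",r, "z",np.median(W[top][:,2]))
        st=(W[...,2]>.062)&near(W,(.537,-.074),.022); print(" stud",st.sum(),W[st].mean(0),W[st].max(0)) if st.any() else 0
        dk=(V<75)&near(W,(.537,-.074),.03)&(W[...,2]<.07); print(" seal",dk.sum(),(W[dk].min(0)+W[dk].max(0))/2,np.median(W[dk][:,2])) if dk.any() else 0
E
python3 - <<'E'
from m import *
pics={n:(cv2.imread(f"pics/{n}0.png"),np.load(f"pics/{n}0.npy")) for n in("top","scene")}
measure(pics)
print("pivot",onz("top",(239,192),.066),"stud",onz("top",(302,207),.0),onz("top",(185+583/5,150+287/5),.057))
p=pics["top"][0]
g=cv2.cvtColor(p,cv2.COLOR_BGR2GRAY)
for x0,y0 in((220,175),(285,190)):
    s=g[y0:y0+36,x0:x0+36]; 
    for b in blobs(s<70,20): print("dark",x0,y0,b[0],b[1]+[x0,y0],b[2])
    m=(s<140).astype(np.uint8); c=max(cv2.findContours(m,0,1)[0],key=cv2.contourArea); print("ring",cv2.minEnclosingCircle(c),[onz("top",np.array(cv2.minEnclosingCircle(c)[0])+[x0,y0],.05)])
E
```

```text
top
 blue 1236 [128.82  51.04] z.05 [0.9027 0.298 ] depth [0.878  0.2848 0.0917]
 blue 512 [307.6  161.33] z.05 [ 0.6402 -0.0853] depth [ 0.6314 -0.0824  0.0806]
 blue 37 [196.89 207.86] z.05 [0.5472 0.1441] depth [0.5484 0.1454 0.0529]
 blue 287 [409.29 258.41] z.05 [ 0.4332 -0.2808] depth [ 0.4335 -0.2787  0.056 ]
 captop 100 [412.9  256.79] [ 0.4357 -0.2866  0.056 ] [ 0.4353 -0.2865  0.0564]
 capall [ 0.4181 -0.3146  0.0013] [ 0.4521 -0.2692  0.0614]
 post 48 [223.375 218.25 ] [0.5128 0.0819 0.111 ] [0.5128 0.0819 0.1108]
 rect ((0.5763839483261108, 0.0166236013174057), (0.2774869203567505, 0.23866254091262817), 80.55317687988281) z 0.05073752448480395
 stud 90 [ 0.5413 -0.0677  0.0753] [ 0.5546 -0.0576  0.0844]
 seal 170 [ 0.5434 -0.0683  0.0601] 0.057718022583723216
scene
 blue 1014 [476.24 208.38] z.05 [0.904  0.2882] depth [0.9031 0.2679 0.0722]
 blue 19 [329.   184.79] z.05 [0.5473 0.1434] depth [0.5458 0.1459 0.0499]
 blue 387 [317.4  260.11] z.05 [ 0.6468 -0.0768] depth [ 0.6536 -0.0925  0.0777]
 blue 269 [192.82 287.26] z.05 [ 0.4501 -0.2988] depth [ 0.4445 -0.297   0.0428
[... 156 characters left out ...]
07.1071 180.7857] [0.518  0.0751 0.111 ] [0.5164 0.0778 0.1075]
 rect ((0.5784132480621338, 0.00999864935874939), (0.27102282643318176, 0.24010932445526123), 80.39461517333984) z 0.04931393492167929
 stud 60 [ 0.5462 -0.0732  0.0729] [ 0.5559 -0.0648  0.0821]
 seal 94 [ 0.5424 -0.0697  0.0585] 0.05629095504345516
pivot [0.5743 0.0564 0.066 ] stud [ 0.5538 -0.0725  0.    ] [ 0.5412 -0.0694  0.057 ]
dark 220 175 263 [236.75 196.09] [ 8 10 18 26]
ring ((16.227272033691406, 22.227272033691406), 15.757165908813477) [array([0.5674, 0.0637, 0.05  ])]
dark 285 190 166 [301.19 207.1 ] [ 8  8 18 18]
ring ((15.965116500854492, 17.05813980102539), 11.662199974060059) [array([ 0.5434, -0.0684,  0.05  ])]
```

The filter crop shows the pivot at top-view px (239,192), the post top at (224,218), the blue dot at (197,208) and the stud at (302,207). Three cap-like things appear in the top view: white (371,242), blue (410,258) and white (447,257). The blue one is meant (scene px 193,287), and the crop confirms it. Next I move the lever.

```bash
cat >> h.py <<'E'
np.set_printoptions(precision=4,suppress=True)
def quat(phi):  # tool down, closing line (tool y) along world angle phi (deg); pick tool half-turn with smaller |j7|
    best=None
    for k in(0,180):
        a=np.radians((phi+k+90)/2); yield np.array([0,np.cos(a),np.sin(a),0])
def pick(pos,phi):
    o=[(abs(j[6]),i) for i,q in enumerate(quat(phi)) if (j:=robot.ik(pos,q)) is not None]
    return list(quat(phi))[min(o)[1]], o
def st(s=""):
    x=robot.get_state(); print(s,"t%.2f"%x["t"],"p",x["eef_pos"],"F",x["force"],"w%.4f"%x["width"],"g%.1f"%x["gripper_force"],"j7 %.2f"%x["joint_pos"][6]); return x
PIV=np.array([.5742,.0571])
E
python3 - <<'E'
from h import *
def pp(th,z,r=.065): return np.r_[PIV+r*np.array([np.cos(np.radians(th)),np.sin(np.radians(th))]),z]
z=.262; th0=159.5; th1=107.3
q,o=pick(pp(th1,z),th1-90); print(o); q0,o0=pick(pp(th0,z),th0-90); print(o0)
# keep same half-turn at both ends
if abs(q@q0)<.7: q0=[x for x in quat(th0-90) if abs(x@q)>.7][0]
robot.reach(pp(th0,.36),q0); st("above")
robot.move_gripper(.05); robot.movel(pp(th0,z),rate=.15); st("down")
robot.move_gripper(.0); st("gripped")
sgn=1
for th in np.linspace(th0,th1,7)[1:]:
    qq=[x for x in quat(th-90) if abs(x@q0)>.7][0]; qq=qq*np.sign(qq@q0)
    robot.movel(pp(th,z),qq,rate=.08); st(f"{th:.0f}")
E
```

```text
[(np.float64(0.37805936014710273), 0), (np.float64(2.5556658757182245), 1)]
[(np.float64(0.6452321995796964), 0), (np.float64(2.412883986248313), 1)]
above t2.73 p [0.5136 0.0789 0.3599] F [-0.8499 -0.6679  0.3007] w0.0870 g0.0 j7 0.78
down t4.43 p [0.5137 0.0801 0.2628] F [0.5913 1.0198 0.0721] w0.0501 g0.0 j7 0.69
gripped t5.12 p [0.5133 0.0802 0.2621] F [-0.6795  1.2402  1.6925] w0.0148 g30.0 j7 0.69
151 t5.42 p [0.5175 0.0892 0.2621] F [0.3741 1.6039 1.8404] w0.0155 g30.0 j7 0.53
142 t5.72 p [0.5229 0.0972 0.2621] F [-0.5585  3.7379  2.4991] w0.0154 g30.0 j7 0.37
133 t6.03 p [0.5294 0.1044 0.2621] F [-0.5184  3.8843  4.1736] w0.0151 g30.0 j7 0.22
125 t6.33 p [0.5371 0.1106 0.2621] F [-0.8903  4.4158  3.0098] w0.0156 g30.0 j7 0.06
116 t6.62 p [0.5456 0.1156 0.2621] F [0.3443 4.3474 3.8686] w0.0148 g30.0 j7 -0.09
107 t6.92 p [0.5548 0.1192 0.2621] F [0.9198 4.8535 4.4491] w0.0152 g30.0 j7 -0.23
```

Run:
```python
from m import *
robot.move_gripper(.045); s=robot.get_state(); p=s["eef_pos"]; robot.movel([p[0],p[1],.36],rate=.2); st("up")
C=np.array([.4374,-.2887]); q,o=pick([*C,.32],0); print(o); robot.reach([*C,.36],q); st()
pics={n:robot.capture(n) for n in("top","scene")}
for n in pics: cv2.imwrite(f"pics/{n}1.png",pics[n][0]); np.save(f"pics/{n}1.npy",pics[n][1])
measure(pics)
a=pics["top"][0][150:280,185:345]; b=pics["scene"][0][160:300,150:370]
o=np.zeros((600,800,3),np.uint8); o[:325,:400]=cv2.resize(a,(400,325),interpolation=2); o[:280,400:]=cv2.resize(pics["scene"][0][165:305,200:400],(400,280),interpolation=2)
o[330:600,:400]=cv2.resize(pics["top"][0],(360,270))[:, :].repeat(1,0) if 0 else cv2.resize(pics["top"][0],(400,270)); o[330:600,400:]=cv2.resize(pics["scene"][0],(400,270)); cv2.imwrite("pics/v1.png",o)
```

```text
up t8.38 p [0.5546 0.1189 0.359 ] F [-0.5666 -0.4729 -0.9449] w0.0450 g0.0 j7 -0.18
[(np.float64(0.3371031920035025), 0), (np.float64(2.338963296441799), 1)]
 t9.94 p [ 0.4381 -0.2875  0.36  ] F [-0.55    0.1912 -0.3405] w0.0449 g0.0 j7 0.37
top
 blue 1068 [127.32  51.93] z.05 [0.9007 0.3012] depth [0.8805 0.2884 0.0876]
 blue 508 [307.6  161.38] z.05 [ 0.6401 -0.0853] depth [ 0.6297 -0.0821  0.0861]
 blue 36 [196.81 207.83] z.05 [0.5472 0.1443] depth [0.5485 0.1454 0.0526]
 blue 290 [409.28 258.54] z.05 [ 0.433  -0.2808] depth [ 0.4333 -0.2782  0.0581]
 captop 105 [414.2476 255.5524] [ 0.4381 -0.2895  0.056 ] [ 0.4357 -0.2861  0.0564]
 capall [ 0.4181 -0.3146 -0.003 ] [ 0.4518 -0.249   0.3521]
 post 44 [204.2045 198.1364] [0.5529 0.1187 0.111 ] [0.553  0.1188 0.1104]
 rect ((0.57646244764328, 0.017243117094039917), (0.27840518951416016, 0.23877781629562378), 80.38851165771484) z 0.050720670976484916
 stud 89 [ 0.5413 -0.0676  0.0753] [ 0.5538 -0.0577  0.0834]
 seal 160 [ 0.5432 -0.0692  0.0603] 0.05765137342005189
scene
 blue 1007 [476.31 208.48] z.05 [0.9043 0.288 ] depth [0.9031 0.2684 0.0716]
 blue 387 [317.29 260.04] z.05 [ 0.6464 -0.0768] depth [ 0.6542 -0.0939  0.0801]
 blue 273 [192.77 287.29] z.05 [ 0.45   -0.2989] depth [ 0.4432 -0.2962  0.0402]
 captop 96 [185.8646 264.75  ] [ 0.4    -0.2652  0.056 ] [ 0.4415 -0.2922  0.0558]
 capall [ 0.4114 -0.325  -0.0028] [ 0.4754 -0.2675  0.3589]
 post 31 [328.1935 178.3871] [0.5581 0.1123 0.111 ] [0.5569 0.1148 0.108 ]
 rect ((0.5784325003623962, 0.009662270545959473), (0.2711271643638611, 0.24077309668064117), 80.65453338623047) z 0.04933961448955926
 stud 59 [ 0.5462 -0.0731  0.0732] [ 0.5561 -0.0648  0.0821]
 seal 95 [ 0.5425 -0.0703  0.059 ] 0.05655866337431825
```

View pics/v1.png

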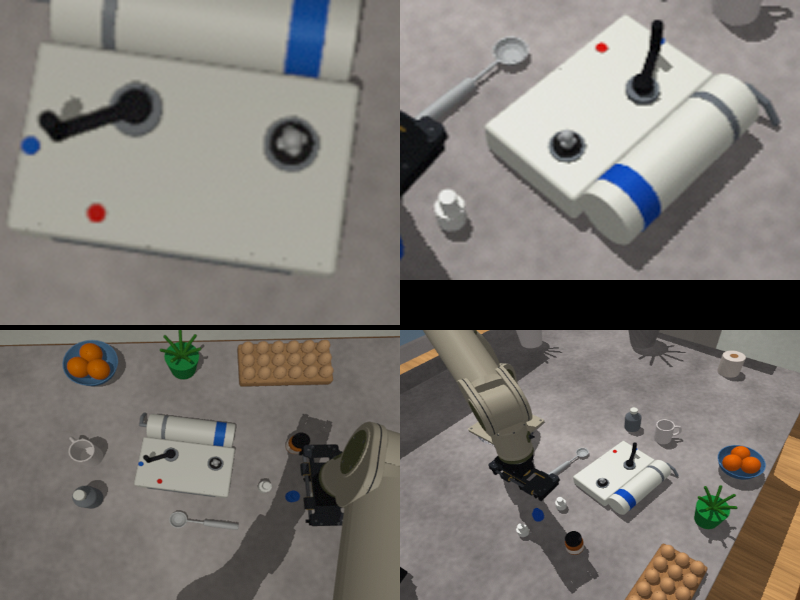

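The view shows the lever swung over, with the hub at crop (137,103), the arm end at (55,128) and the dot at (30,145). It may be slightly past the dot, so I'll measure the arm axis.

```bash
cat > lev.py <<'E'
from h import *
def lev(p,tag=""):
    g=cv2.cvtColor(p,cv2.COLOR_BGR2GRAY); h=cv2.cvtColor(p,cv2.COLOR_BGR2HSV)
    dot=[b[1] for b in blobs((h[...,0]>100)&(h[...,0]<130)&(h[...,1]>120)&(np.arange(560)[None]<215)&(np.arange(560)[None]>185)&(np.arange(420)[:,None]>150)&(np.arange(420)[:,None]<260))][0]
    D=onz("top",dot,.05)[:2]
    x0,y0=190,175; s=g[y0:y0+60,x0:x0+70]
    u=cv2.resize(s,None,fx=8,fy=8,interpolation=2)
    def bk(x): return (np.array(x)+.5)/8-.5+[x0,y0]
    m=(u<75).astype(np.uint8); n,l,stt,_=cv2.connectedComponentsWithStats(m); m=(l==1+np.argmax(stt[1:,4])).astype(np.uint8)
    dt=cv2.distanceTransform(m,2,5); _,r,_,c=cv2.minMaxLoc(dt); hub=onz("top",bk(c),.066)[:2]
    # ring: outer edge of grey flange (gray 75..130) on the side away from the arm
    m2=((u<125)).astype(np.uint8); n,l,stt,_=cv2.connectedComponentsWithStats(m2); m2=(l==l[c[1],c[0]]).astype(np.uint8)
    dt2=cv2.distanceTransform(m2,2,5); _,r2,_,c2=cv2.minMaxLoc(dt2); ring=onz("top",bk(c2),.052)[:2]
    # arm centreline: mid of arm strip pixels 22..45 mm from hub
    ys,xs=np.nonzero(m); W=np.array([onz("top",bk((a,b)),.065)[:2] for a,b in zip(xs[::5],ys[::5])])
    d=W-hub; rr=np.hypot(*d.T); k=(rr>.022)&(rr<.042); mid=W[k].mean(0)
    ang=lambda v: np.degrees(np.arctan2(v[1],v[0]))
    print(tag,"dot",D,"hub",hub,"r%.1f"%(r/8),"ring",ring,"r%.1f"%(r2/8),"arm ang",ang(mid-hub),ang(mid-ring),"dot ang",ang(D-hub),ang(D-ring),"dist",np.hypot(*(D-hub)),np.hypot(*(D-ring)))
E
python3 - <<'E'
from lev import *
for i in(0,1):
    p=cv2.imread(f"pics/top{i}.png"); lev(p,i)
    d=np.load(f"pics/top{i}.npy"); W=cloud("top",d); V=p.max(2)
    m=(V<70)&(W[...,2]>.054)&(W[...,2]<.09)&(np.hypot(W[...,0]-.574,W[...,1]-.057)<.014); print("hub z",np.median(W[m],0),m.sum())
    m=(V<70)&(W[...,2]>.054)&(W[...,2]<.09)&(np.hypot(W[...,0]-.574,W[...,1]-.057)>.02)&(np.hypot(W[...,0]-.574,W[...,1]-.057)<.05); print("arm z",np.median(W[m],0),m.sum())
# housing edges -> yaw
r=np.radians(9.5);
E
```

```text
Traceback (most recent call last):
  File "lev.py", line 15, in lev
    ys,xs=np.nonzero(m); W=np.array([onz("top",bk((a,b)),.065)[:2] for a,b in zip(xs[::5],ys[::5])])
                                     ~~~^^^^^^^^^^^^^^^^^^^^^^
  File "h.py", line 10, in onz
    e,d=ray(n,uv); return e+d*(z-e[2])/d[2]
        ~~~^^^^^^
  File "h.py", line 8, in ray
    K,e,M=cam(n); d=M@np.linalg.solve(K,[uv[0],uv[1],1.]); return e,d
          ~~~^^^
  File "h.py", line 5, in cam
    c=robot.camera_info(n); q=c["rotation"]
ValueError: time passes only in moves, steps and waits
```

```bash
sed -i 's/^def cam(n):/from functools import lru_cache\n@lru_cache\ndef cam(n):/' h.py
cat > e.py <<'E'
from lev import *
for i in(0,1):
    p=cv2.imread(f"pics/top{i}.png"); lev(p,i)
    d=np.load(f"pics/top{i}.npy"); W=cloud("top",d); V=p.max(2); R_=np.hypot(W[...,0]-.574,W[...,1]-.057)
    b=(V<70)&(W[...,2]>.054)&(W[...,2]<.09)
    for t,m in(("hub",b&(R_<.014)),("arm",b&(R_>.02)&(R_<.05))): print(t,np.median(W[m],0),m.sum())
E
python3 e.py
```

```text
0 dot [0.5472 0.1441] hub [0.574  0.0577] r7.3 ring [0.5747 0.0579] r10.6 arm ang 158.4786229905177 159.18948544032688 dot ang 107.23308543857983 107.72185898322597 dist 0.09042120241518418 0.09053212721176136
hub [0.5729 0.0574 0.0726] 153
arm [0.5425 0.0703 0.0683] 94
1 dot [0.5472 0.1443] hub [0.574  0.0577] r7.1 ring [0.5747 0.0579] r10.4 arm ang 107.25766957621323 108.64854724846433 dot ang 107.161918584474 107.65004218269237 dist 0.0905583304702202 0.09066829210762485
hub [0.5729 0.0574 0.0722] 155
arm [0.5629 0.0902 0.0688] 96
```

The lever axis is at 107.3° and the dot direction at 107.2°, so the lever is on the dot. Next I centre and grip the cap, squeezing along two directions.

Run:
```python
from h import *
C=np.array([.4374,-.2887]); z=.2195
q,_=pick([*C,z],0); robot.movel([*C,z],q,rate=.12); st("at")
robot.move_gripper(.0); st("g1"); robot.move_gripper(.042)
q2,o=pick([*C,z],90); print(o)
robot.movel([*C,z+.04],rate=.15); robot.reach([*C,z+.04],q2); robot.movel([*C,z],rate=.1); st("rot")
robot.move_gripper(.0); st("g2")
robot.movel([*C,z+.08],rate=.15); st("lift")
```

```text
at t11.37 p [ 0.4377 -0.2888  0.2202] F [ 0.7686  0.5472 -0.0294] w0.0451 g0.0 j7 0.25
g1 t11.92 p [ 0.4374 -0.2887  0.2195] F [0.5027 0.4888 0.8965] w0.0213 g29.9 j7 0.25
[(np.float64(1.6846385732878957), 0), (np.float64(1.21792752049891), 1)]
rot t14.91 p [ 0.4375 -0.2887  0.2195] F [ 1.0612 -0.6218  0.1258] w0.0423 g0.0 j7 -1.23
g2 t15.43 p [ 0.4375 -0.2888  0.2198] F [-0.0972 -0.3607  2.0947] w0.0211 g30.0 j7 -1.23
lift t16.11 p [ 0.4371 -0.2886  0.2987] F [0.0852 0.8042 0.0595] w0.0210 g30.0 j7 -1.18
```

Run:
```python
from h import *
for i in(0,1):
  p=cv2.imread(f"pics/top{i}.png"); g=cv2.cvtColor(p,cv2.COLOR_BGR2GRAY)
  x0,y0=282,187; u=cv2.resize(g[y0:y0+40,x0:x0+40],None,fx=8,fy=8,interpolation=2)
  for t,z in((70,.057),(85,.057),(115,.052),(130,.052)):
    cs,_=cv2.findContours((u<t).astype(np.uint8),0,1); c=max(cs,key=cv2.contourArea); (cx,cy),(a,b),_=cv2.fitEllipse(c)
    print(t,a/8,b/8,onz("top",[(cx+.5)/8-.5+x0,(cy+.5)/8-.5+y0],z)[:2])
p=cv2.imread("pics/scene1.png"); g=cv2.cvtColor(p,cv2.COLOR_BGR2GRAY); x0,y0=266,220
u=cv2.resize(g[y0:y0+34,x0:x0+34],None,fx=8,fy=8,interpolation=2)
for t,z in((70,.057),(85,.057),(115,.052),(130,.052)):
    cs,_=cv2.findContours((u<t).astype(np.uint8),0,1); c=max(cs,key=cv2.contourArea); (cx,cy),(a,b),_=cv2.fitEllipse(c)
    print("scene",t,a/8,b/8,onz("scene",[(cx+.5)/8-.5+x0,(cy+.5)/8-.5+y0],z)[:2])
S=np.array([.5425,-.069]); q=robot.get_state()["tcp_rot"]
robot.movel([*S,.36],q,rate=.25); robot.movel([*S,.2195+.087],q,rate=.15); robot.hold(.3); st("above stud")
o=np.zeros((600,800,3),np.uint8)
for k,n in enumerate(("top","scene")):
    p,d=robot.capture(n); cv2.imwrite(f"pics/{n}2.png",p); np.save(f"pics/{n}2.npy",d)
    u,v=(302,207) if k==0 else (284,228); o[:400,k*400:k*400+400]=cv2.resize(p[v-40:v+40,u-40:u+40],(400,400),interpolation=2); o[400:,k*280:k*280+266]=cv2.resize(p,(266,200))
cv2.imwrite("pics/v2.png",o)
```

```text
70 18.015472412109375 18.11627197265625 [ 0.5424 -0.0686]
85 18.935270309448242 19.412616729736328 [ 0.5423 -0.0684]
115 21.688379287719727 22.1877384185791 [ 0.5424 -0.0687]
130 22.404401779174805 22.897104263305664 [ 0.5425 -0.0686]
70 17.78599739074707 17.858476638793945 [ 0.5424 -0.0686]
85 18.578636169433594 18.801448822021484 [ 0.5424 -0.0685]
115 21.38398551940918 21.803319931030273 [ 0.5424 -0.0687]
130 22.08097267150879 22.564912796020508 [ 0.5424 -0.0686]
scene 70 12.201837539672852 14.093758583068848 [ 0.5451 -0.0724]
scene 85 12.459088325500488 14.76701831817627 [ 0.5452 -0.0727]
scene 115 14.193333625793457 16.721494674682617 [ 0.5447 -0.0717]
scene 130 14.589418411254883 17.556989669799805 [ 0.5447 -0.072 ]
above stud t18.07 p [ 0.5427 -0.069   0.3072] F [-0.1661  0.1663 -0.0744] w0.0216 g30.0 j7 -1.69
```

View pics/v2.png

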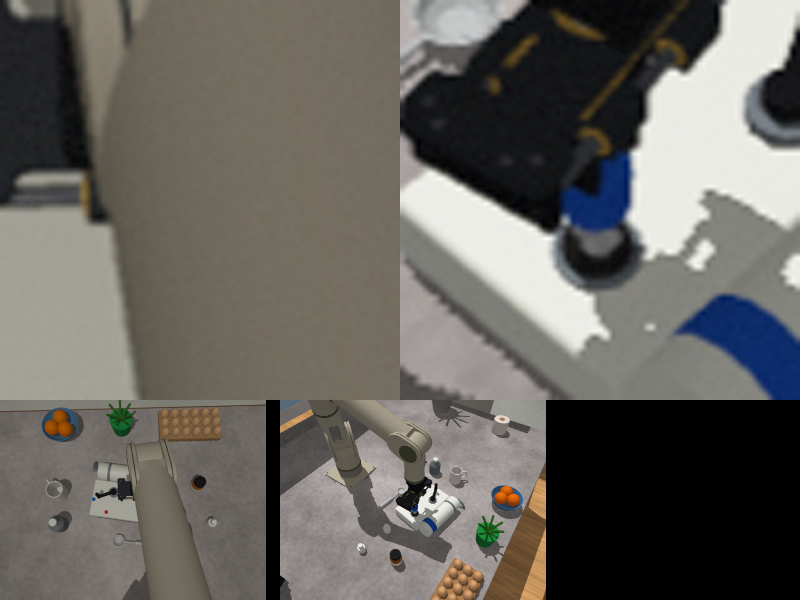

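Run:
```python
from h import *
p=cv2.imread("pics/scene2.png"); x0,y0=262,205; F=10
c=cv2.resize(p[y0:y0+46,x0:x0+46],None,fx=F,fy=F,interpolation=2).astype(int)
m=((c[...,0]-c[...,2]>45)).astype(np.uint8); n,l,s,_=cv2.connectedComponentsWithStats(m)
print([(b[4],b[:4]/F+[x0,y0,0,0]) for b in s[1:] if b[4]>500])
k=max([i for i in range(1,n) if s[i,0]<330],key=lambda i:s[i,4]); m=l==k
K,e,M=cam("scene")
def proj(P): v=(np.asarray(P)-e)@M; v=v@K.T; return v[:,:2]/v[:,2:]
t=np.linspace(0,6.283,200)
def circ(cx,cy,z,r): return proj(np.c_[cx+r*np.cos(t),cy+r*np.sin(t),0*t+z])
q=robot.get_state()["eef_pos"]; z=q[2]-.2195
b=circ(q[0],q[1],z,.018); print("pred lower circ: L %.2f R %.2f bottom %.2f (at u %.2f)"%(b[:,0].min(),b[:,0].max(),b[:,1].max(),b[b[:,1].argmax(),0]))
ys,xs=np.nonzero(m); f=lambda a,o:(a+.5)/F-.5+o
print("obs bottom %.2f at u %.2f"%(f(ys.max(),y0),f(xs[ys==ys.max()].mean(),x0)))
for r in range(226,246): 
    w=xs[(ys==int((r-y0+.5)*F))]
    if len(w): print(r,"%.2f %.2f"%(f(w.min(),x0),f(w.max(),x0)),end="; ")
bb=[(r+.0) for r in range(0)]
import itertools
print("\npred rows",[(r,b[(abs(b[:,1]-r)<.3)&(b[:,0]<b[:,0].mean()),0].mean().round(2),b[(abs(b[:,1]-r)<.3)&(b[:,0]>b[:,0].mean()),0].mean().round(2)) for r in range(int(b[:,1].min())+2,int(b[:,1].max()))])
h=circ(q[0],q[1],z+.034,.018); print("pred shoulder L R",h[:,0].min(),h[:,0].max(),h[:,1].min(),h[:,1].max())
```

```text
[(np.int32(13295), array([276.2, 218.5,  14.2,  15.9])), (np.int32(1025), array([303.5, 247.2,   4.5,   3.8]))]
pred lower circ: L 275.61 R 290.58 bottom 234.82 (at u 283.03)
obs bottom 233.85 at u 282.95
226 276.15 289.45; 227 275.85 289.45; 228 275.85 289.45; 229 275.95 289.25; 230 276.15 288.65; 231 277.15 288.35; 232 277.65 287.25; 233 279.35 286.15; 
pred rows [(224, np.float64(278.49), np.float64(287.81)), (225, np.float64(277.24), np.float64(289.03)), (226, np.float64(276.42), np.float64(289.78)), (227, np.float64(275.94), np.float64(290.26)), (228, np.float64(275.67), np.float64(290.52)), (229, np.float64(275.62), np.float64(290.57)), (230, np.float64(275.75), np.float64(290.41)), (231, np.float64(276.16), np.float64(290.03)), (232, np.float64(276.75), np.float64(289.35)), (233, np.float64(277.78), np.float64(288.39))]
pred shoulder L R 275.37206112468465 290.72107471685246 214.1230251649954 226.42485650543634
```

Run:
```python
from h import *
K,e,M=cam("scene"); t=np.linspace(0,6.283,400)
def ext(cx,cy,z,r):
    v=(np.c_[cx+r*np.cos(t),cy+r*np.sin(t),0*t+z]-e)@M@K.T; v=v[:,:2]/v[:,2:]; return np.r_[v[:,0].min(),v[:,0].max(),v[:,1].max()]
p=cv2.imread("pics/scene1.png"); g=cv2.cvtColor(p,cv2.COLOR_BGR2GRAY); x0,y0=266,220; F=8
u=cv2.resize(g[y0:y0+34,x0:x0+34],None,fx=F,fy=F,interpolation=2); f=lambda a,o:(a+.5)/F-.5+o
for th in(70,85,115,140,160):
    c=max(cv2.findContours((u<th).astype(np.uint8),0,1)[0],key=cv2.contourArea)[:,0]
    print(th,"L %.2f R %.2f bot %.2f"%(f(c[:,0].min(),x0),f(c[:,0].max(),x0),f(c[:,1].max(),y0)))
for c in((.5424,-.0686),(.5437,-.0704),(.5447,-.0718)):
    print(c,"seal",ext(*c,.0572,.018),"ring r.0222",ext(*c,.051,.0222))
```

```text
70 L 275.69 R 290.69 bot 243.19
85 L 275.31 R 290.94 bot 243.44
115 L 274.94 R 291.94 bot 245.69
140 L 274.44 R 292.44 bot 245.94
160 L 274.06 R 292.69 bot 246.19
(0.5424, -0.0686) seal [275.845  290.495  241.7846] ring r.0222 [274.1833 292.1733 244.6436]
(0.5437, -0.0704) seal [275.8582 290.5263 242.5437] ring r.0222 [274.1944 292.2066 245.4046]
(0.5447, -0.0718) seal [275.8648 290.547  243.1332] ring r.0222 [274.1994 292.2288 245.9957]
```

Run:
```python
from h import *
S=np.array([.5432,-.0697]); 
robot.movel([*S,.2195+.083],rate=.1); robot.hold(.2); f0=st("start")["force"]
for h in(.032,.030,.028,.026,.024,.022,.020):
    robot.movel([*S,.2195+.05+h],rate=.03); robot.hold(.15); s=robot.get_state(); F=s["force"]-f0
    print("h%.3f"%h,s["eef_pos"],F,s["ft_torque"],"w%.4f"%s["width"])
    if F[2]>6 or np.hypot(*F[:2])>6: break
```

```text
start t18.62 p [ 0.5432 -0.0697  0.3025] F [ 1.1234 -0.789  -0.061 ] w0.0213 g30.0 j7 -1.69
h0.032 [ 0.5432 -0.0697  0.3015] [-0.4732  1.0442  0.1517] [ 0.008  -0.0174 -0.0393] w0.0211
h0.030 [ 0.5432 -0.0697  0.2995] [-1.0128  0.5892  0.5167] [0.0406 0.0316 0.0428] w0.0211
h0.028 [ 0.5432 -0.0697  0.2975] [-1.4414  0.7039 -0.6498] [-0.0028  0.0172 -0.0081] w0.0214
h0.026 [ 0.5432 -0.0697  0.2955] [-1.1144  2.1412  0.0254] [0.0065 0.0235 0.0052] w0.0217
h0.024 [ 0.5432 -0.0697  0.2935] [-1.1036  0.811  -0.6629] [ 0.0244 -0.0343  0.0004] w0.0211
h0.022 [ 0.5432 -0.0697  0.2915] [-0.8463  0.509  -0.4726] [ 0.0303 -0.0388  0.0132] w0.0210
h0.020 [ 0.5432 -0.0697  0.2895] [-0.561   1.3149 -1.1267] [0.0029 0.1012 0.0271] w0.0211
```

The cap is over the stud with no lateral force. Now I press.

Run:
```python
from h import *
S=np.array([.5432,-.0697]); pk=0
for h in np.arange(.019,-.0035,-.001):
    robot.movel([*S,.2195+.05+h],rate=.02); robot.hold(.08); F=np.mean([robot.get_state()["force"] for _ in range(1)],0)
    s=robot.get_state(); print("h%.3f"%h,"t%.2f"%s["t"],"hz%.4f"%(s["eef_pos"][2]-.2695),F,"w%.4f"%s["width"])
    if F[2]>22: break
robot.hold(.5); st("end")
p,d=robot.capture("scene"); cv2.imwrite("pics/scene3.png",p); pt,_=robot.capture("top"); cv2.imwrite("pics/top3.png",pt)
o=np.zeros((600,800,3),np.uint8); o[:400,:400]=cv2.resize(p[188:268,244:324],(400,400),interpolation=2); o[:400,400:]=cv2.resize(pt[150:250,180:280],(400,400),interpolation=2); o[400:,:266]=cv2.resize(p,(266,200)); cv2.imwrite("pics/v3.png",o)
```

```text
h0.019 t21.75 hz0.0190 [0.1179 0.0821 0.3975] w0.0211
h0.018 t22.08 hz0.0182 [1.6417 0.9143 1.9673] w0.0211
h0.017 t22.42 hz0.0177 [0.971  2.0746 6.8581] w0.0211
h0.016 t22.75 hz0.0171 [0.1426 2.3498 8.2358] w0.0211
h0.015 t23.08 hz0.0161 [0.5603 0.7691 8.7909] w0.0214
h0.014 t23.42 hz0.0148 [0.8004 1.158  6.0579] w0.0212
h0.013 t23.75 hz0.0130 [3.3398 0.6453 0.4352] w0.0212
h0.012 t24.08 hz0.0112 [ 4.3283  1.5685 -7.4912] w0.0209
h0.011 t24.42 hz0.0103 [  3.5974   1.7657 -10.9056] w0.0213
h0.010 t24.75 hz0.0097 [  3.4389   1.2345 -12.2143] w0.0211
h0.009 t25.08 hz0.0090 [ 2.4808  2.5607 -9.6545] w0.0210
h0.008 t25.42 hz0.0084 [ 1.2786  2.2422 -4.071 ] w0.0212
h0.007 t25.75 hz0.0075 [0.4628 0.4117 2.4539] w0.0209
h0.006 t26.08 hz0.0063 [0.0763 0.0742 4.4095] w0.0207
h0.005 t26.42 hz0.0054 [ 0.434  -0.8344  6.4074] w0.0213
h0.004 t26.75 hz0.0046 [-0.7827 -0.6824  8.6572] w0.0211
h0.003 t27.08 hz0.0038 [-0.2491 -0.5668 10.8676] w0.0209
h0.002 t27.42 hz0.0033 [-2.673  -1.005  14.3015] w0.0209
h0.001 t27.75 hz0.0032 [-5.1     0.246  23.4881] w0.0211
end t28.25 p [ 0.5438 -0.0697  0.2727] F [-4.3985 -0.2449 23.6461] w0.0213 g30.0 j7 -1.71
```

View pics/v3.png

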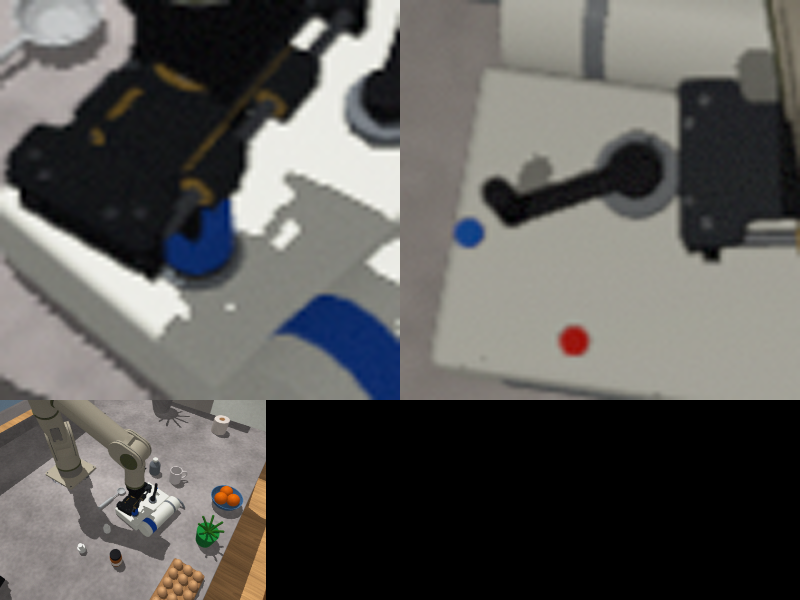

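The force curve shows the click: about 9 N, dropping and pulling to -12 N at h≈13 to 10 mm. After that it goes solid at 3.2 mm with a steady 23.6 N. The picture shows the cap fully down on the stud at crop (200,240), still gripped. The lever is at (513,212) in line with the dot at (469,232). The neighbours look undisturbed.

```bash
python3 -c "
from plant import robot
print(robot.close_job())"
```

```text
the job is handed in; nothing more can be done
None
```

I turned the lever to the blue dot, then snapped the blue cap onto the stud (the click showed in the force). I handed the job in with the gripper still holding it at about 24 N, the seal right down; no verdict came back.

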